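# Free the seized wing knob and open the garnish box

### The arm

A 6-joint arm with a two-finger parallel gripper is mounted at the origin on a cart in front of the work surface, level with it; the furniture and walls round the work are solid. World frame = base frame: x ahead of the robot, y to its left, z up, the work surface at z = 0. Lengths are in m, angles in rad, forces in N, time in s.
With the tool pointing down it reaches from about 0.35 to 0.975 m from the base axis. Payload 4.9 kg.
Tool frame: the origin (TCP) lies midway between the tips of the shut fingers; the grasp point (between the pads) lies manip.grip_depth behind it (manip.grip_depth is the distance from the TCP to the grasp point, in m); z points along the fingers, x is the direction in which the jaws open and shut, and the axes are right-handed (so a half turn about z gives the same grasp; the last joint's range is limited). The gripper opens to 85 mm and grips with 20 to 120 N. Pads are 22 mm wide; open, the fingers measure 114 mm over their backs; the gripper's body (76 mm by 85 mm) begins 54 mm behind the grasp point. The pads swing forward as they close: fully open they stand 13 mm farther back than shut.
Start: joints at [-1.424, 0.053, 1.613, -0, 1.476, -0.119], TCP at [0.164, -0.603, 0.231] pointing down, gripper open.
Joint ranges: [-3.01, 3.01], [-1.01, 2.22], [0.06, 2.58], [-1.02, 4.17], [0.09, 2.62], [-3.14, 3.14]. Speed limits (rad/s): [2.57, 2.57, 3.14, 3.14, 3.14, 3.14].

### API

Orientations are given as a unit quaternion [w, x, y, z].
In Python, from plant import state, grab_frame, ticket, manip gives the robot as it stands.
- The arm moves only by the tool carry_out, never from a script. Its argument "moves" is a list that holds one entry, the list of rows, each a list of 7 numbers: the turn, a rotation vector about the tool's x, y, z each as a share of 5 degrees, from -1 to 1, then the shift along the tool's x, y, z each as a share of 0.04 m, from -1 to 1, then the gripper command: -1 is shut, 1 is fully open, values between are in proportion. A call has 1 to 8 rows; each row shifts and turns the commanded pose from where the row before left it, along the tool's axes as they then stand; what a row does not reach is not made up. A row lasts 1/12 s, in which the tool goes at most 41.7 mm and 7.16 degrees, less where a joint would pass 70% of its speed; a pose out of reach is approached as far as the arm can. A call with a number of a shift or a turn outside -1 to 1 is refused whole. A call with a gripper value outside its range is refused whole. The fingers move at their own pace and stop on an object; the grip force is fixed at half the most. Time passes only in rows, so rows that do not move let the fingers close. It gives the time, the measured TCP pose, the force and the opening at its end, in the units of the state.
- state(): the state, without advancing time (a new reading comes with each control period).
- grab_frame(name): name is "scene" or "top"; returns a dict with "frame" (400x640x3 uint8, red, green, blue), "z_map" (400x640 float32, m along the optical axis (not along the pixel's ray), 0 where there is no reading), "K" (3x3 intrinsics, pixels), "k1" (the pictures are not rectified: a ray, as slopes to the right and down, at radius r is drawn at 1 + k1 r^2 times it, then the intrinsics apply), "world_from_camera" (4x4, takes a point from camera to world coordinates). Camera axes: x right, y down, z forward; pixel columns grow to the right and rows downward; lengths in m; the calibration is good to about 2 mm. A picture is of the moment at which its call begins.
- ticket.job_done(): hands the job in, once; it reports no verdict.
The state is a dict: "time": time; "joint_pos": joint angles; "joint_vel": joint speeds; "joint_efforts": joint torques, N m; "tool_pos": TCP position; "tool_rot": TCP orientation; "contact_force": force on the tool from outside, world axes, zero at the start; "ft_torque": the same for the moment, N m; "gripper_width": opening from 0.0 (shut) to 1.0 (fully open).
Only numpy, scipy, OpenCV 4.12 (cv2) and the standard library are available. Lean on these libraries where they do the work, as an engineer would, in place of code of your own. Each camera call takes 0.05 s, during which the arm holds its last target.

### The job

The wing knob that locks the steel garnish box is seized with dried sugar: free it by rocking it gently back and forth in small arcs, easing off as soon as it comes up against an end and never wrenching it, until it breaks loose. Then turn it anticlockwise all the way to its open stop, slide the hatch fully open by its pull bar, and let go, leaving the things round the box where they are.

Things in the scene. Friction and masses are not known exactly. Their poses are not given: they have to be found in the camera images.
- garnish_box: steel garnish box, fixed, 140 (x) x 280 (y) x 95 mm high; origin at the centre of its underside, z up. On its flat top the wing knob's vertical axis is at x=0, y=-100 mm. The hatch covers a well round x=0, y=0 and opens towards +y; the knob's bolt holds it until knob_turn is past about 1.0. Guides along x=+-60 mm rise 8 mm over the top
- knob_grip (a point): grip point of the black wing knob, on its turning axis, 38.5 mm above the box's top. The wing is an upright bar 12 mm thick (point x), 46 mm long (point y), 32 mm high: top edge 11 mm above this point, lower edge 21 mm below, on a round collar 30 mm wide. The point turns with the wing; at knob_turn + knob_windup = 0 its axes are the box's, so the wing points at the hatch
- knob_turn (a joint): turn of the stem, rad, + anticlockwise from above (loosening); near 0 at first, open stop 1.30. Seized: it rocks in a small arc between hard ends, off-centre: an end may lie only 0.03 or as much as 0.35 from 0. Each end reached in turn cracks some crust and widens the arc, at last to 0.5 at most; after 3 to 5 ends it breaks free anticlockwise. Pressing on at one end does no more
- knob_windup (a joint): twist of the wing against the stem in the springy sleeve between them, rad, + anticlockwise; 0 when no torque acts. Stiffness 5 N m per rad, so it shows the torque: about 0.024 (0.12 N m) turns the stiff stem. Beyond 0.10 either way (0.5 N m) the sleeve tears, at the ends of the arc as at the open stop
- hatch_grip (a point): grip point on the hatch's upright pull bar: 12 mm thick (box y), 56 mm long (box x), its top edge 11 mm above this point, the hatch plate 23 mm below. The point is 27.5 mm above the box's top and, when shut, at x=0, y=+10 mm of the box. Its axes are the box's
- hatch (a joint): travel of the hatch towards the box's +y, m; 0 shut, stop at 0.085 fully open; friction about 1.5 N; stays where it is left
- order_bell: chrome service bell, 85 mm wide, 64 mm high, a bystander; origin at the centre of its underside
- cutlery_roll_1: napkin roll of cutlery, 222 mm long, 41 mm thick, lying, a bystander; origin at the centre of its underside
- sachet_caddy: small black caddy of sachets, 90x64x60 mm, a bystander; origin at the centre of its underside
- ramekin_4: white ramekin, 65 mm wide, 37 mm high, a bystander; origin at the centre of its underside

How it is judged:
On the way, in this order (a step that is already met when the one before it is completed fails the run):
1. the knob has broken free: its stem has turned more than 0.7 rad anticlockwise (value of joint knob_turn above 0.7 rad), for 0.1 s.
2. the knob is turned to its open stop (within 0.15 rad) (value of joint knob_turn above 1.15 rad), for 0.1 s.
3. the hatch is slid fully open (within 9 mm) (value of joint hatch above 0.076 m), for 0.1 s.
At the end, for the whole second after the job is handed in: the knob's stem stands within 0.15 rad of its open stop (more than 1.15 rad), the hatch is open to within 9 mm of its stop (more than 76 mm), and both are at rest (value of joint knob_turn above 1.15 rad and value of joint hatch above 0.076 m and velocity of joint hatch between -0.01 and 0.01 m/s and velocity of joint knob_turn between -0.05 and 0.05 rad/s); the robot touches nothing.
It fails at once if the knob is wrenched: its sleeve is twisted more than 0.10 rad (0.5 N m) (value of joint knob_windup above 0.1 rad or value of joint knob_windup below -0.1 rad).
It fails at once if a bystander (bell, cutlery roll, sachet caddy or ramekin) is moved more than 25 mm (distance of any of order_bell, cutlery_roll_1, sachet_caddy, ramekin_4 from where it was at the start of the episode above 0.025 m).
It also fails if it takes over 72 s, if anything falls off the work surface, if the arm or the gripper's body presses on something with over 40 N, if the wrist force passes 120 N, or if a joint passes its speed limit or range.

## Working session

There is one attempt and no reset: what is moved stays moved. The work goes in short steps, Python scripts to look and compute and a tool call to move; the robot and the scene stay as the last step left them, time stands still between calls to the robot, and variables do not carry over. Pictures are saved under pics/ and viewed, and the job is handed in when it is done.

Besides the shell and the picture viewer there is one more tool, called as name([rows], argument=value, ...), one row to a line, values as JSON. carry_out: Moves the arm, as the interface text tells. Shift numbers are shares of 0.04 m and turn numbers shares of 5 degrees, none past 1 either way. Its arguments: {"type":"object","properties":{"moves":{"type":"array"}},"required":["moves"]}

```bash
mkdir -p pics; ls
python3 - <<'E'
from plant import state, grab_frame, manip
import cv2,numpy as np
print(state()); print(manip.grip_depth)
for n in("scene","top"):
    f=grab_frame(n); cv2.imwrite(f"pics/{n}0.png",f["frame"][:,:,::-1]); np.savez(f"{n}0.npz",**f)
    print(n,f["K"],f["k1"],f["world_from_camera"])
E
```

```text
pics
{'time': 0.0, 'joint_pos': array([-1.42398718e+00,  5.33751494e-02,  1.61433692e+00,  2.46947137e-05,
        1.47599603e+00, -1.18990404e-01]), 'joint_vel': array([ 1.97622132e-03, -5.88463941e-04, -1.55734272e-03,  5.80841108e-04,
       -8.16763331e-05,  3.33893845e-04]), 'joint_efforts': array([-4.09588138e-04, -3.93684626e+01, -3.70178068e+01, -2.85191772e-04,
        6.89215609e-03,  1.06054387e-06]), 'tool_pos': array([ 0.16409413, -0.60241085,  0.23002605]), 'tool_rot': array([-7.46257476e-04,  7.94568164e-01, -6.07174039e-01, -7.49683098e-04]), 'contact_force': array([-0.47894185, -0.1360298 , -0.04467527]), 'ft_torque': array([-0.01817336,  0.02188561,  0.00025508]), 'gripper_width': 1.0007955902447072}
0.0187
scene [[411.09072432   0.         322.54571404]
 [  0.         411.09072432 202.52117486]
 [  0.           0.           1.        ]] 0.02250057725121118 [[-0.79695208 -0.26969588  0.54049193 -0.06274581]
 [-0.60383915  0.33248899 -0.72445107  0.92320968]
 [ 0.01567385 -0.90372297 -0.42783072  0.64385499]
 [ 0.          0.          0.          1.        ]]
top [[410.23406694   0.         314.64668907]
 [  0.         410.23406694 205.19873038]
 [  0.           0.           1.        ]] -0.057298368872911655 [[ 0.02377067 -0.98091141  0.19299678  0.31876148]
 [-0.99937375 -0.02837716 -0.02113869  0.06745171]
 [ 0.02621189 -0.19237343 -0.98097166  1.40801563]
 [ 0.          0.          0.          1.        ]]
```

View pics/scene0.png

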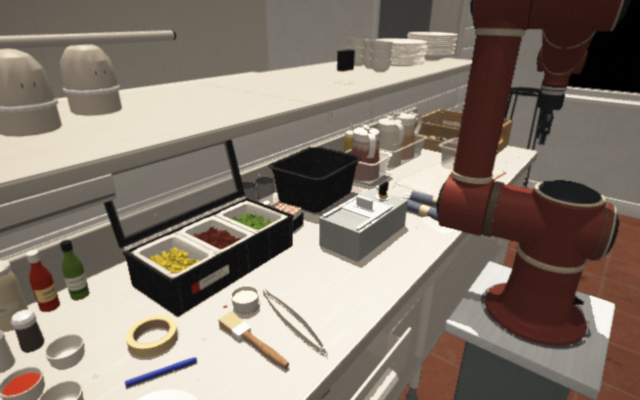

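View pics/top0.png

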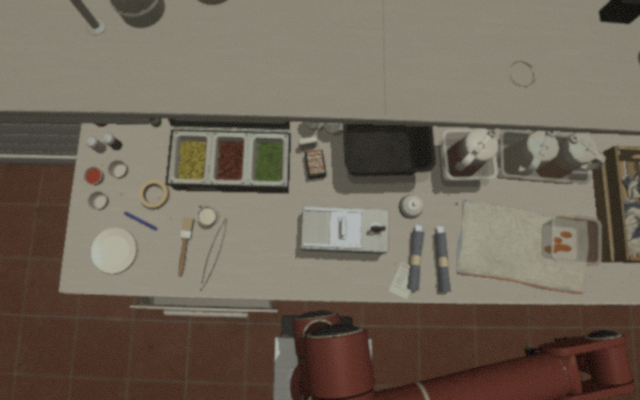

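```bash
cat > h.py <<'E'
import numpy as np,cv2
def pts(f):
    K=f["K"];k1=float(f["k1"]);T=f["world_from_camera"];z=f["z_map"]
    v,u=np.mgrid[0:400,0:640]
    p=np.stack([u.ravel(),v.ravel()],1).astype(np.float64)[:,None]
    s=cv2.undistortPoints(p,K,np.array([k1,0,0,0,0.])).reshape(400,640,2)
    c=np.dstack([s[...,0]*z,s[...,1]*z,z]); return c@T[:3,:3].T+T[:3,3]
E
python3 - <<'E'
from h import *
f=np.load("top0.npz"); P=pts(f)
im=f["frame"][185:275,290:460,::-1]; cv2.imwrite("pics/topz.png",cv2.resize(im,None,fx=4.7,fy=4.7,interpolation=cv2.INTER_CUBIC))
sub=P[180:275,280:460]
z=sub[...,2]
m=(z>0.088)&(z<0.112)
q=sub[m]; print(len(q),np.median(q[:,2]),q.min(0),q.max(0))
r=cv2.minAreaRect((q[:,:2]*1000).astype(np.float32)); print(r)
h=sub[(z>0.112)]; print(np.round(h,3)[::6])
fs=np.load("scene0.npz")
im=fs["frame"][170:270,300:460,::-1]; cv2.imwrite("pics/scz.png",cv2.resize(im,None,fx=5,fy=5,interpolation=cv2.INTER_CUBIC))
Q=pts(fs)[170:270,300:460].reshape(-1,3)
k=(Q[:,2]>0.088)&(Q[:,2]<.112)&(Q[:,0]<.6)&(Q[:,0]>.3)
print(k.sum(),np.median(Q[k,2]),cv2.minAreaRect((Q[k,:2]*1000).astype(np.float32)))
k=(Q[:,2]>0.115)&(Q[:,2]<.16)&(Q[:,0]<.6)&(Q[:,0]>.3)&(abs(Q[:,1])<.3)
print(np.round(Q[k],3)[::10])
E
```

```text
3597 0.09645684494801365 [ 0.43048872 -0.42505998  0.08800126] [0.67809281 0.15485946 0.11199035]
((548.65087890625, -138.88595581054688), (239.93760681152344, 580.5455932617188), 1.883000135421753)
[[ 0.319  0.067  1.408]
 [ 0.319  0.067  1.408]
 [ 0.319  0.067  1.408]
 [ 0.319  0.067  1.408]
 [ 0.319  0.067  1.408]
 [ 0.319  0.067  1.408]
 [ 0.528 -0.044  0.13 ]
 [ 0.525 -0.048  0.131]
 [ 0.522 -0.051  0.132]
 [ 0.319  0.067  1.408]
 [ 0.512 -0.047  0.134]
 [ 0.509 -0.054  0.132]
 [ 0.506 -0.141  0.144]
 [ 0.507 -0.159  0.144]
 [ 0.503 -0.045  0.131]
 [ 0.503 -0.137  0.145]
 [ 0.504 -0.156  0.145]
 [ 0.505 -0.176  0.138]
 [ 0.499 -0.051  0.132]
 [ 0.5   -0.147  0.143]
 [ 0.501 -0.166  0.142]
 [ 0.497 -0.045  0.128]
 [ 0.497 -0.138  0.143]
 [ 0.498 -0.157  0.143]
 [ 0.498 -0.176  0.141]
 [ 0.492 -0.053  0.139]
 [ 0.495 -0.148  0.135]
 [ 0.496 -0.168  0.134]
 [ 0.489 -0.047  0.137]
 [ 0.495 -0.165  0.115]
 [ 0.487 -0.051  0.132]
 [ 0.483 -0.044  0.137]
 [ 0.48  -0.048  0.132]
 [ 0.477 -0.051  0.135]
 [ 0.319  0.067  1.408]
 [ 0.319  0.067  1.408]
 [ 0.319  0.067  1.408]
 [ 0.319  0.067  1.408]
 [ 0.319  0.067  1.408]]
1918 0.0966211759129969 ((505.1959228515625, -57.2081298828125), (284.336181640625, 142.6682891845703), 88.62467956542969)
[[ 0.508 -0.18   0.144]
 [ 0.5   -0.166  0.144]
 [ 0.498 -0.177  0.138]
 [ 0.498 -0.178  0.134]
 [ 0.507 -0.135  0.139]
 [ 0.504 -0.137  0.135]
 [ 0.5   -0.136  0.133]
 [ 0.495 -0.134  0.132]
 [ 0.499 -0.148  0.122]
 [ 0.498 -0.161  0.115]
 [ 0.499 -0.137  0.116]
 [ 0.515 -0.048  0.136]
 [ 0.507 -0.053  0.133]
 [ 0.501 -0.043  0.135]
 [ 0.51  -0.041  0.13 ]
 [ 0.531 -0.041  0.121]
 [ 0.497 -0.043  0.13 ]
 [ 0.521 -0.042  0.12 ]
 [ 0.486 -0.041  0.13 ]
 [ 0.504 -0.043  0.121]
 [ 0.506 -0.042  0.117]
 [ 0.501 -0.039  0.117]
 [ 0.488 -0.041  0.117]]
```

```bash
ls pics
```

```text
scene0.png
scz.png
top0.png
topz.png
```

View pics/topz.png

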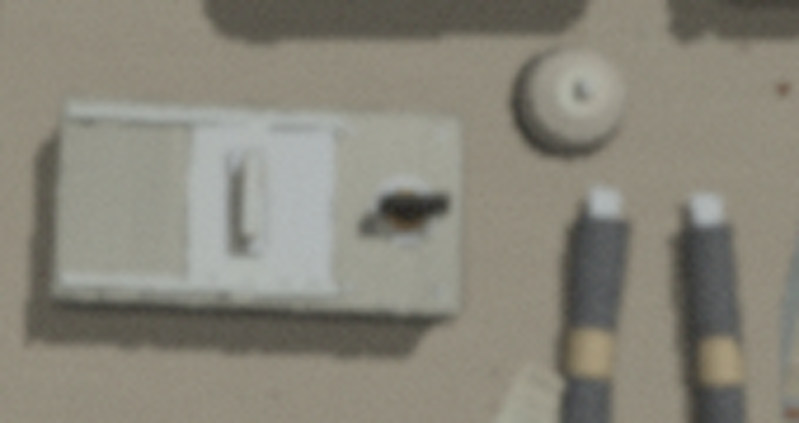

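View pics/scz.png

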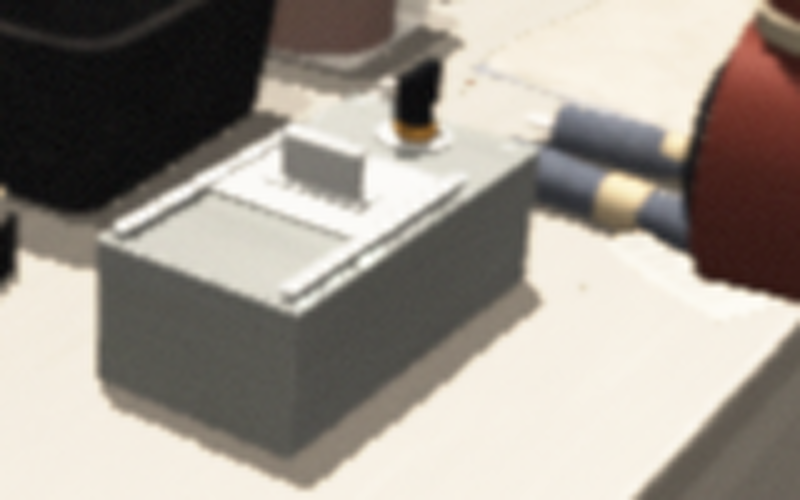

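Run:
```python
from h import *
for n in("top","scene"):
    f=np.load(n+"0.npz"); Q=pts(f).reshape(-1,3); C=f["frame"].reshape(-1,3).astype(int)
    ok=(f["z_map"].ravel()>0)&(Q[:,0]>.42)&(Q[:,0]<.59)&(Q[:,1]>-.22)&(Q[:,1]<.105)
    Q=Q[ok];C=C[ok]
    k=(Q[:,2]>0.088)&(Q[:,2]<.108); q=Q[k]
    r=cv2.minAreaRect((q[:,:2]*1000).astype(np.float32)); print(n,"box",r,np.median(q[:,2]))
    for nm,c in(("knob",(Q[:,2]>.138)&(Q[:,1]<-.12)),("knoball",(Q[:,2]>.118)&(Q[:,1]<-.12)),("bar",(Q[:,2]>.125)&(Q[:,1]>-.08)&(Q[:,1]<0))):
        w=Q[c]; m=w.mean(0); U,S,V=np.linalg.svd(w[:,:2]-m[:2])
        print(nm,len(w),m.round(4),np.ptp(w,0).round(3),np.degrees(np.arctan(V[0][0]/V[0][1])),cv2.minAreaRect((w[:,:2]*1000).astype(np.float32)))
```

```text
top box ((503.618408203125, -59.50999450683594), (278.78472900390625, 141.05007934570312), 88.86881256103516) 0.09638894282812593
knob 61 [ 0.5015 -0.1594  0.1437] [0.013 0.044 0.012] -1.1905477711427674 ((501.1144714355469, -159.41806030273438), (12.202778816223145, 44.180091857910156), 1.5151342153549194)
knoball 77 [ 0.5005 -0.1581  0.1408] [0.016 0.044 0.033] -1.0168422876258532 ((499.274169921875, -159.3561248779297), (15.912088394165039, 44.38898849487305), 1.4357538223266602)
bar 71 [ 0.5036 -0.0493  0.1331] [0.054 0.01  0.011] 89.83229782076502 ((504.0630187988281, -49.36610412597656), (10.064868927001953, 54.458431243896484), 89.98892974853516)
scene box ((505.1959228515625, -57.2081298828125), (284.336181640625, 142.6682891845703), 88.62467956542969) 0.09657212492273981
knob 39 [ 0.5014 -0.1525  0.143 ] [0.012 0.046 0.009] 2.361187074492915 ((502.552001953125, -157.0807647705078), (12.005919456481934, 46.05406951904297), 2.264347553253174)
knoball 92 [ 0.5004 -0.151   0.1342] [0.016 0.048 0.028] 4.018430478786471 ((502.2259216308594, -156.1135711669922), (47.35822677612305, 15.902857780456543), 88.60687255859375)
bar 70 [ 0.5041 -0.0437  0.1315] [0.057 0.015 0.012] -89.74781277788549 ((504.7544250488281, -45.09541702270508), (56.680023193359375, 14.942289352416992), 1.3402693271636963)
```

```bash
cat >> h.py <<'E'
def plan(target,yaw,n,start=None):
    from plant import state
    from scipy.spatial.transform import Rotation as Ro
    s=state(); p=np.array(s["tool_pos"]); q=s["tool_rot"]; R=Ro.from_quat([q[1],q[2],q[3],q[0]])
    x=np.array([np.cos(yaw),np.sin(yaw),0]);z=np.array([0,0,-1.]);T=Ro.from_matrix(np.stack([x,np.cross(z,x),z],1))
    rv=(R.inv()*T).as_rotvec()
    print("start",p.round(4),"yaw",np.degrees(np.arctan2(*R.as_matrix()[[1,0],0])).round(2))
    d=(np.array(target)-p)/n
    for i in range(n):
        Ri=R*Ro.from_rotvec(rv*(i+.5)/n)
        print(np.r_[np.degrees(rv)/n/5,Ri.inv().apply(d)/.04].round(3).tolist())
def st():
    from plant import state
    from scipy.spatial.transform import Rotation as Ro
    s=state();q=s["tool_rot"];R=Ro.from_quat([q[1],q[2],q[3],q[0]]).as_matrix()
    print(round(s["time"],2),"p",np.round(s["tool_pos"],4),"yaw",np.degrees(np.arctan2(R[1,0],R[0,0])).round(2),"tilt",R[:2,2].round(4),"F",np.round(s["contact_force"],2),"M",np.round(s["ft_torque"],3),"g",round(s["gripper_width"],3),"q",np.round(s["joint_pos"],2))
E
python3 - <<'E'
from h import *
plan([.502,-.158,.2],np.radians(-.5),16)
E
```

```text
start [ 0.1641 -0.6025  0.2302] yaw -74.77
[-0.001, 0.001, -0.928, -0.503, -0.713, 0.048]
[-0.001, 0.001, -0.928, -0.444, -0.751, 0.048]
[-0.001, 0.001, -0.928, -0.381, -0.785, 0.048]
[-0.001, 0.001, -0.928, -0.317, -0.813, 0.048]
[-0.001, 0.001, -0.928, -0.25, -0.836, 0.048]
[-0.001, 0.001, -0.928, -0.181, -0.853, 0.048]
[-0.001, 0.001, -0.928, -0.112, -0.865, 0.048]
[-0.001, 0.001, -0.928, -0.041, -0.871, 0.048]
[-0.001, 0.001, -0.928, 0.029, -0.872, 0.048]
[-0.001, 0.001, -0.928, 0.1, -0.867, 0.047]
[-0.001, 0.001, -0.928, 0.17, -0.856, 0.047]
[-0.001, 0.001, -0.928, 0.238, -0.839, 0.047]
[-0.001, 0.001, -0.928, 0.305, -0.817, 0.047]
[-0.001, 0.001, -0.928, 0.371, -0.79, 0.047]
[-0.001, 0.001, -0.928, 0.433, -0.757, 0.047]
[-0.001, 0.001, -0.928, 0.493, -0.72, 0.047]
```

carry_out([
  [[0, 0, -0.93, -0.5, -0.71, 0.05, 1], [0, 0, -0.93, -0.44, -0.75, 0.05, 1], [0, 0, -0.93, -0.38, -0.78, 0.05, 1], [0, 0, -0.93, -0.32, -0.81, 0.05, 1], [0, 0, -0.93, -0.25, -0.84, 0.05, 1], [0, 0, -0.93, -0.18, -0.85, 0.05, 1], [0, 0, -0.93, -0.11, -0.86, 0.05, 1], [0, 0, -0.93, -0.04, -0.87, 0.05, 1]],
])

```text
time: 0.77
tool_pos: [0.342, -0.3867, 0.2147]
tool_rot: [-0.0, 0.947, -0.32, -0.0]
contact_force: [-0.3, -0.1, 0.5]
gripper_width: 1.0
```

carry_out([
  [[0, 0, -0.93, 0.03, -0.87, 0.05, 1], [0, 0, -0.93, 0.1, -0.87, 0.05, 1], [0, 0, -0.93, 0.17, -0.86, 0.05, 1], [0, 0, -0.93, 0.24, -0.84, 0.05, 1], [0, 0, -0.93, 0.3, -0.82, 0.05, 1], [0, 0, -0.93, 0.37, -0.79, 0.05, 1], [0, 0, -0.93, 0.43, -0.76, 0.05, 1], [0, 0, -0.93, 0.49, -0.72, 0.05, 1]],
])

```text
time: 1.43
tool_pos: [0.5193, -0.1706, 0.1988]
tool_rot: [-0.0, 1.0, -0.001, -0.0]
contact_force: [1.1, -0.8, 0.5]
gripper_width: 0.999
```

Run:
```python
from h import *
st();plan([.502,-.158,.135],np.radians(-.5),4)
```

```text
1.43 p [ 0.5193 -0.1706  0.1988] yaw -0.13 tilt [-0.0005  0.0002] F [ 1.08 -0.76  0.46] M [-0.024 -0.013  0.012] g 0.999 q [-0.45 -0.11  1.83 -0.    1.43 -0.45]
start [ 0.5193 -0.1706  0.1988] yaw -0.13
[-0.0, 0.001, 0.018, -0.108, -0.079, 0.399]
[-0.0, 0.001, 0.018, -0.108, -0.078, 0.399]
[-0.0, 0.001, 0.018, -0.109, -0.078, 0.399]
[-0.0, 0.001, 0.018, -0.109, -0.078, 0.399]
```

carry_out([
  [[0, 0, 0, -0.22, -0.16, 0, 1], [0, 0, 0, -0.21, -0.16, 0, 1], [0, 0, 0, 0, 0, 0, 1]],
])

```text
time: 1.68
tool_pos: [0.5003, -0.1583, 0.1985]
tool_rot: [-0.0, 1.0, -0.003, -0.001]
contact_force: [0.2, 0.8, -0.1]
gripper_width: 1.001
```

Run:
```python
from h import *
from plant import grab_frame
st()
for n in("scene","top"):
    f=grab_frame(n); np.savez(f"{n}1.npz",**f)
    a=f["frame"][...,::-1]; a=a[120:270,280:480] if n=="scene" else a[170:290,290:450]
    cv2.imwrite(f"pics/{n}1.png",cv2.resize(a,None,fx=4,fy=4,interpolation=cv2.INTER_CUBIC))
st()
```

```text
1.68 p [ 0.5003 -0.1583  0.1985] yaw -0.32 tilt [-0.0018  0.0007] F [ 0.18  0.82 -0.11] M [-0.017 -0.008  0.022] g 1.001 q [-0.45 -0.17  1.88 -0.    1.43 -0.44]
1.78 p [ 0.501  -0.1598  0.1992] yaw -0.43 tilt [ 0.0001 -0.0003] F [ 0.18 -0.34  0.3 ] M [-0.035  0.041 -0.019] g 1.0 q [-0.45 -0.16  1.88 -0.    1.43 -0.44]
```

View pics/scene1.png

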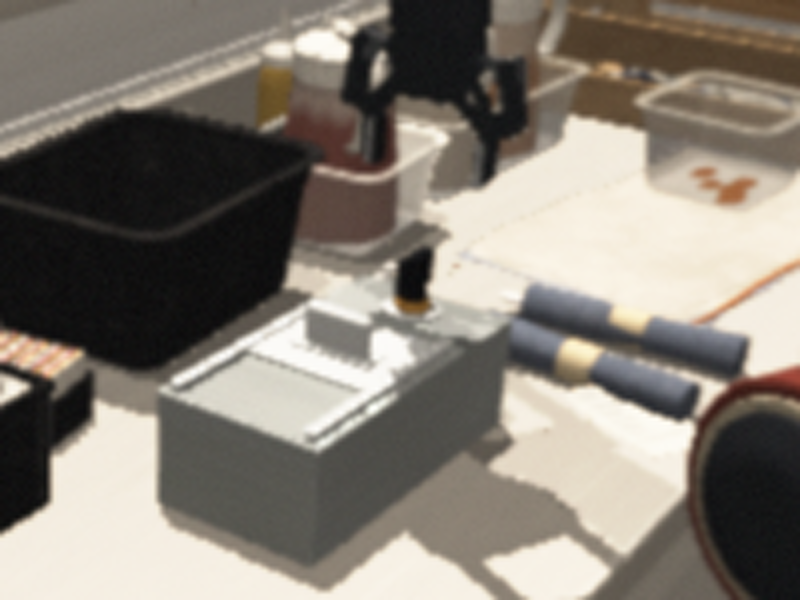

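carry_out([
  [[0, 0, 0, 0.02, -0.04, 0.5, 1], [0, 0, 0, 0, 0, 0.6, 1], [0, 0, 0, 0, 0, 0.6, 1], [0, 0, 0, 0, 0, 0.37, 1], [0, 0, 0, 0, 0, 0, 1], [0, 0, 0, 0, 0, 0, 1]],
])

```text
time: 2.28
tool_pos: [0.5017, -0.1585, 0.116]
tool_rot: [-0.0, 1.0, -0.004, -0.001]
contact_force: [-0.2, 0.2, 0.4]
gripper_width: 0.999
```

Run:
```python
from h import *
from plant import grab_frame
for n in("scene",):
    f=grab_frame(n)
    a=f["frame"][...,::-1]; a=a[120:270,280:480] if n=="scene" else a[170:290,290:450]
    cv2.imwrite(f"pics/{n}2.png",cv2.resize(a,None,fx=4,fy=4,interpolation=cv2.INTER_CUBIC))
st()
```

```text
2.33 p [ 0.5027 -0.1589  0.1174] yaw -0.45 tilt [ 0.001  -0.0006] F [-0.1   0.44  0.28] M [-0.087  0.006  0.004] g 1.0 q [-0.45 -0.08  1.94 -0.    1.28 -0.44]
```

View pics/scene2.png

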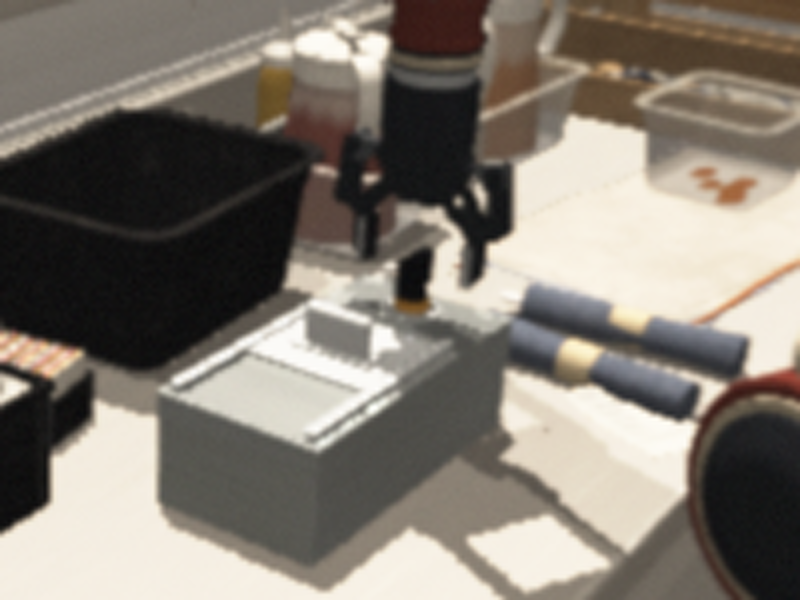

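carry_out([
  [[0, 0, 0, 0, 0, 0, 0], [0, 0, 0, 0, 0, 0, -0.3], [0, 0, 0, 0, 0, 0, -0.5], [0, 0, 0, 0, 0, 0, -0.6], [0, 0, 0, 0, 0, 0, -1], [0, 0, 0, 0, 0, 0, -1], [0, 0, 0, 0, 0, 0, -1], [0, 0, 0, 0, 0, 0, -1]],
])

```text
time: 3.0
tool_pos: [0.5034, -0.1579, 0.1171]
tool_rot: [0.0, 1.0, -0.003, 0.001]
contact_force: [4.1, -0.4, 0.3]
gripper_width: 0.129
```

carry_out([
  [[0, 0, 0, 0, 0, 0, -1], [0, 0, 0, 0, 0, 0, -1], [0, 0, 0, 0, 0, 0, -1], [0, 0, 0, 0, 0, 0, -1]],
])

```text
time: 3.33
tool_pos: [0.5034, -0.1579, 0.1171]
tool_rot: [0.0, 1.0, -0.003, 0.001]
contact_force: [5.1, 0.6, 0.2]
gripper_width: 0.129
```

```bash
python3 -c "
from h import *
st()"
```

```text
3.33 p [ 0.5034 -0.1579  0.1171] yaw -0.37 tilt [ 0.0025 -0.0003] F [5.07 0.59 0.24] M [ 0.116 -0.826  0.016] g 0.129 q [-0.45 -0.08  1.94  0.    1.28 -0.44]
```

carry_out([
  [[0, 0, -0.1, 0.02, 0, 0, -1], [0, 0, -0.1, 0, 0, 0, -1], [0, 0, -0.1, 0, 0, 0, -1], [0, 0, -0.1, 0, 0, 0, -1], [0, 0, -0.1, 0, 0, 0, -1], [0, 0, 0, 0, 0, 0, -1]],
])

```text
time: 3.83
tool_pos: [0.5034, -0.1579, 0.117]
tool_rot: [0.0, 1.0, 0.019, 0.0]
contact_force: [1.4, 1.8, 5.0]
gripper_width: 0.131
```

```bash
python3 -c "
from h import *
st()"
```

```text
3.83 p [ 0.5034 -0.1579  0.117 ] yaw 2.15 tilt [ 0.0004 -0.    ] F [1.45 1.77 5.01] M [ 0.256 -0.219 -0.121] g 0.131 q [-0.45 -0.08  1.94  0.    1.28 -0.48]
```

carry_out([
  [[0, 0, -0.15, 0, 0, 0, -1], [0, 0, -0.15, 0, 0, 0, -1], [0, 0, -0.15, 0, 0, 0, -1], [0, 0, -0.15, 0, 0, 0, -1], [0, 0, 0, 0, 0, 0, -1]],
])

```text
time: 4.25
tool_pos: [0.5033, -0.1579, 0.117]
tool_rot: [0.0, 0.999, 0.045, 0.0]
contact_force: [1.8, 0.6, 5.7]
gripper_width: 0.133
```

```bash
python3 -c "
from h import *
st()"
```

```text
4.25 p [ 0.5033 -0.1579  0.117 ] yaw 5.16 tilt [ 0.0002 -0.0001] F [1.83 0.55 5.73] M [ 0.229 -0.181 -0.056] g 0.133 q [-0.45 -0.08  1.94  0.    1.28 -0.54]
```

carry_out([
  [[0, 0, -0.1, 0, 0, 0, -1], [0, 0, -0.1, 0, 0, 0, -1], [0, 0, -0.1, 0, 0, 0, -1], [0, 0, -0.1, 0, 0, 0, -1], [0, 0, 0, 0, 0, 0, -1]],
])

```text
time: 4.67
tool_pos: [0.5033, -0.1579, 0.117]
tool_rot: [0.0, 0.998, 0.062, 0.0]
contact_force: [0.5, 1.8, 5.5]
gripper_width: 0.128
```

```bash
python3 -c "
from h import *
st()"
```

```text
4.67 p [ 0.5033 -0.1579  0.117 ] yaw 7.15 tilt [ 0.0001 -0.0001] F [0.48 1.78 5.52] M [ 0.216 -0.109 -0.132] g 0.128 q [-0.45 -0.08  1.94 -0.    1.28 -0.57]
```

```bash
cat >> h.py <<'E'
def mz(n=3):
    from plant import state,grab_frame
    A=[];F=[]
    for i in range(n+1):
        s=state();A.append(s["ft_torque"][2]);F.append(s["contact_force"])
        if i<n: grab_frame("top")
    st();print("MZ",np.mean(A).round(3),np.round(A,3),"F",np.mean(F,0).round(2))
E
python3 -c "
from h import *
mz(4)"
```

```text
4.87 p [ 0.5033 -0.1579  0.117 ] yaw 7.14 tilt [ 0.0001 -0.0001] F [1.02 1.22 5.6 ] M [ 0.198 -0.157 -0.158] g 0.128 q [-0.45 -0.08  1.94 -0.    1.28 -0.57]
MZ -0.115 [-0.132 -0.093 -0.076 -0.116 -0.158] F [1.08 1.61 5.4 ]
```

carry_out([
  [[0, 0, -0.1, 0, 0, 0, -1], [0, 0, -0.1, 0, 0, 0, -1], [0, 0, -0.1, 0, 0, 0, -1], [0, 0, -0.1, 0, 0, 0, -1], [0, 0, 0, 0, 0, 0, -1]],
])

```text
time: 5.28
tool_pos: [0.5032, -0.1579, 0.117]
tool_rot: [0.0, 0.997, 0.08, 0.0]
contact_force: [1.8, 2.2, 6.0]
gripper_width: 0.128
```

```bash
python3 -c "
from h import *
mz()"
```

```text
5.43 p [ 0.5032 -0.1579  0.117 ] yaw 9.12 tilt [ 0.0001 -0.    ] F [0.93 0.37 5.4 ] M [ 0.186 -0.142 -0.238] g 0.128 q [-0.45 -0.08  1.94 -0.    1.28 -0.6 ]
MZ -0.234 [-0.295 -0.193 -0.21  -0.238] F [1.18 1.5  5.61]
```

carry_out([
  [[0, 0, 0.33, 0, 0, 0, -1], [0, 0, 0.33, 0, 0, 0, -1], [0, 0, 0.33, 0, 0, 0, -1], [0, 0, 0.33, 0, 0, 0, -1], [0, 0, 0.33, 0, 0, 0, -1], [0, 0, 0.33, 0, 0, 0, -1], [0, 0, 0.33, 0, 0, 0, -1], [0, 0, 0.2, 0, 0, 0, -1]],
])

```text
time: 6.1
tool_pos: [0.5035, -0.1579, 0.117]
tool_rot: [0.0, 1.0, -0.03, 0.0]
contact_force: [2.6, 1.8, 5.2]
gripper_width: 0.131
```

```bash
python3 -c "
from h import *
mz()"
```

```text
6.25 p [ 0.5035 -0.1579  0.117 ] yaw -3.37 tilt [ 0.0007 -0.0002] F [2.36 1.43 5.17] M [ 0.302 -0.279  0.111] g 0.129 q [-0.45 -0.08  1.94  0.    1.28 -0.39]
MZ 0.115 [0.106 0.152 0.091 0.111] F [2.24 1.49 4.94]
```

carry_out([
  [[0, 0, 0.15, 0, 0, 0, -1], [0, 0, 0.15, 0, 0, 0, -1], [0, 0, 0.15, 0, 0, 0, -1], [0, 0, 0.1, 0, 0, 0, -1], [0, 0, 0, 0, 0, 0, -1]],
])

```text
time: 6.67
tool_pos: [0.5035, -0.1579, 0.117]
tool_rot: [0.0, 0.999, -0.054, 0.0]
contact_force: [2.5, 0.9, 5.2]
gripper_width: 0.129
```

```bash
python3 -c "
from h import *
mz()"
```

```text
6.82 p [ 0.5035 -0.1579  0.117 ] yaw -6.12 tilt [ 0.0008 -0.0002] F [2.25 1.18 5.33] M [ 0.256 -0.315  0.174] g 0.127 q [-0.44 -0.08  1.94  0.    1.28 -0.34]
MZ 0.14 [0.13  0.129 0.126 0.174] F [2.12 1.21 5.3 ]
```

carry_out([
  [[0, 0, 0.15, 0, 0, 0, -1], [0, 0, 0.15, 0, 0, 0, -1], [0, 0, 0.15, 0, 0, 0, -1], [0, 0, 0.05, 0, 0, 0, -1], [0, 0, 0, 0, 0, 0, -1]],
])

```text
time: 7.23
tool_pos: [0.5036, -0.1579, 0.117]
tool_rot: [0.0, 0.997, -0.075, 0.0]
contact_force: [3.0, 1.3, 4.9]
gripper_width: 0.127
```

```bash
python3 -c "
from h import *
mz()"
```

```text
7.38 p [ 0.5036 -0.1579  0.117 ] yaw -8.63 tilt [ 0.001  -0.0002] F [2.11 2.07 4.82] M [ 0.255 -0.324  0.123] g 0.127 q [-0.45 -0.08  1.94  0.    1.28 -0.29]
MZ 0.11 [0.118 0.049 0.15  0.123] F [2.83 1.68 4.96]
```

carry_out([
  [[0, 0, 0.15, 0, 0, 0, -1], [0, 0, 0.15, 0, 0, 0, -1], [0, 0, 0.15, 0, 0, 0, -1], [0, 0, 0.15, 0, 0, 0, -1], [0, 0, 0, 0, 0, 0, -1]],
])

```text
time: 7.8
tool_pos: [0.5036, -0.1579, 0.117]
tool_rot: [0.0, 0.995, -0.102, 0.001]
contact_force: [1.9, 1.0, 4.3]
gripper_width: 0.128
```

```bash
python3 -c "
from h import *
mz()"
```

```text
7.95 p [ 0.5036 -0.1579  0.117 ] yaw -11.64 tilt [ 0.0011 -0.0002] F [3.02 2.39 4.  ] M [ 0.292 -0.41   0.099] g 0.127 q [-0.44 -0.08  1.94  0.    1.28 -0.24]
MZ 0.118 [0.116 0.113 0.146 0.099] F [2.75 1.17 4.65]
```

carry_out([
  [[0, 0, 0.15, 0, 0, 0, -1], [0, 0, 0.15, 0, 0, 0, -1], [0, 0, 0.15, 0, 0, 0, -1], [0, 0, 0.15, 0, 0, 0, -1], [0, 0, 0, 0, 0, 0, -1]],
])

```text
time: 8.37
tool_pos: [0.5037, -0.1579, 0.117]
tool_rot: [0.0, 0.992, -0.128, 0.001]
contact_force: [2.5, 1.0, 4.6]
gripper_width: 0.127
```

```bash
python3 -c "
from h import *
mz()"
```

```text
8.52 p [ 0.5037 -0.1579  0.117 ] yaw -14.65 tilt [ 0.0013 -0.0002] F [3.72 1.58 4.27] M [ 0.255 -0.438  0.072] g 0.126 q [-0.45 -0.08  1.94  0.    1.28 -0.19]
MZ 0.123 [0.128 0.164 0.127 0.072] F [3.1  1.55 4.63]
```

carry_out([
  [[0, 0, 0.15, 0, 0, 0, -1], [0, 0, 0.15, 0, 0, 0, -1], [0, 0, 0.15, 0, 0, 0, -1], [0, 0, 0.15, 0, 0, 0, -1], [0, 0, 0, 0, 0, 0, -1]],
])

```text
time: 8.93
tool_pos: [0.5038, -0.1579, 0.117]
tool_rot: [0.0, 0.988, -0.154, 0.001]
contact_force: [3.7, 1.9, 5.7]
gripper_width: 0.128
```

```bash
python3 -c "
from h import *
mz()
from plant import grab_frame
a=grab_frame('scene')['frame'][...,::-1][120:270,280:480]
cv2.imwrite('pics/s3.png',cv2.resize(a,None,fx=4,fy=4,interpolation=cv2.INTER_CUBIC))"
```

```text
9.08 p [ 0.5038 -0.1579  0.117 ] yaw -17.67 tilt [ 0.0015 -0.0003] F [3.93 1.88 4.8 ] M [ 0.332 -0.509  0.128] g 0.128 q [-0.45 -0.08  1.94  0.    1.28 -0.14]
MZ 0.132 [0.144 0.112 0.145 0.128] F [4.19 1.79 5.17]
```

View pics/s3.png

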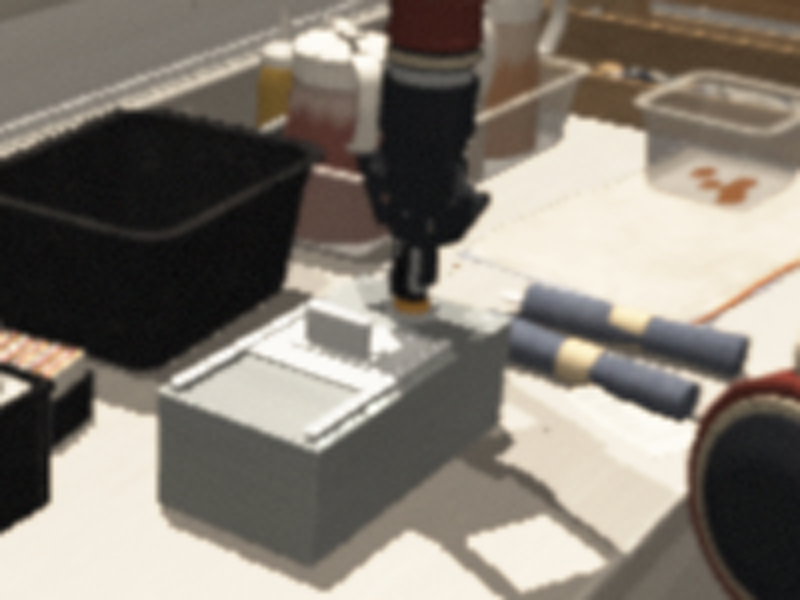

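carry_out([
  [[0, 0, 0.15, 0, 0, 0, -1], [0, 0, 0.15, 0, 0, 0, -1], [0, 0, 0.15, 0, 0, 0, -1], [0, 0, 0.1, 0, 0, 0, -1], [0, 0, 0, 0, 0, 0, -1]],
])

```text
time: 9.55
tool_pos: [0.5038, -0.1579, 0.117]
tool_rot: [-0.0, 0.984, -0.177, 0.001]
contact_force: [4.0, 1.2, 4.6]
gripper_width: 0.127
```

```bash
python3 -c "
from h import *
mz()"
```

```text
9.7 p [ 0.5038 -0.1579  0.117 ] yaw -20.42 tilt [ 0.0016 -0.0003] F [3.93 1.72 5.35] M [ 0.29  -0.549  0.13 ] g 0.132 q [-0.45 -0.08  1.94  0.    1.28 -0.09]
MZ 0.119 [0.149 0.138 0.059 0.13 ] F [4.12 1.4  5.27]
```

carry_out([
  [[0, 0, 0.15, 0, 0, 0, -1], [0, 0, 0.15, 0, 0, 0, -1], [0, 0, 0.15, 0, 0, 0, -1], [0, 0, 0.1, 0, 0, 0, -1], [0, 0, 0, 0, 0, 0, -1]],
])

```text
time: 10.12
tool_pos: [0.5039, -0.158, 0.117]
tool_rot: [-0.0, 0.98, -0.201, 0.001]
contact_force: [5.2, 1.2, 4.6]
gripper_width: 0.13
```

```bash
python3 -c "
from h import *
mz()"
```

```text
10.27 p [ 0.5039 -0.158   0.117 ] yaw -23.17 tilt [ 0.0018 -0.0003] F [4.1  1.25 4.74] M [ 0.293 -0.658  0.096] g 0.128 q [-0.45 -0.08  1.94  0.    1.28 -0.04]
MZ 0.106 [0.106 0.121 0.098 0.096] F [4.58 1.58 5.12]
```

carry_out([
  [[0, 0, 0.15, 0, 0, 0, -1], [0, 0, 0.15, 0, 0, 0, -1], [0, 0, 0.15, 0, 0, 0, -1], [0, 0, 0.1, 0, 0, 0, -1], [0, 0, 0, 0, 0, 0, -1]],
])

```text
time: 10.68
tool_pos: [0.5039, -0.158, 0.117]
tool_rot: [-0.0, 0.974, -0.224, 0.001]
contact_force: [4.6, 0.8, 4.1]
gripper_width: 0.129
```

```bash
python3 -c "
from h import *
mz()"
```

```text
10.83 p [ 0.5039 -0.158   0.117 ] yaw -25.92 tilt [ 0.0019 -0.0004] F [5.72 1.21 4.57] M [ 0.244 -0.727  0.175] g 0.129 q [-0.45 -0.08  1.94  0.    1.28  0.01]
MZ 0.15 [0.145 0.129 0.152 0.175] F [4.73 1.09 4.66]
```

carry_out([
  [[0, 0, 0.12, 0, 0, 0, -1], [0, 0, 0.12, 0, 0, 0, -1], [0, 0, 0.12, 0, 0, 0, -1], [0, 0, 0, 0, 0, 0, -1]],
])

```text
time: 11.17
tool_pos: [0.504, -0.158, 0.117]
tool_rot: [-0.0, 0.971, -0.24, 0.001]
contact_force: [5.0, 1.4, 5.0]
gripper_width: 0.128
```

```bash
python3 -c "
from h import *
mz()
from plant import grab_frame
a=grab_frame('scene')['frame'][...,::-1][160:210,350:420]
cv2.imwrite('pics/s4.png',cv2.resize(a,None,fx=10,fy=10,interpolation=cv2.INTER_CUBIC))"
```

```text
11.32 p [ 0.5039 -0.158   0.117 ] yaw -27.73 tilt [ 0.002  -0.0004] F [5.47 1.21 4.92] M [ 0.22  -0.841  0.159] g 0.128 q [-0.45 -0.08  1.94  0.    1.28  0.04]
MZ 0.129 [0.1   0.158 0.099 0.159] F [5.31 1.38 4.84]
```

View pics/s4.png

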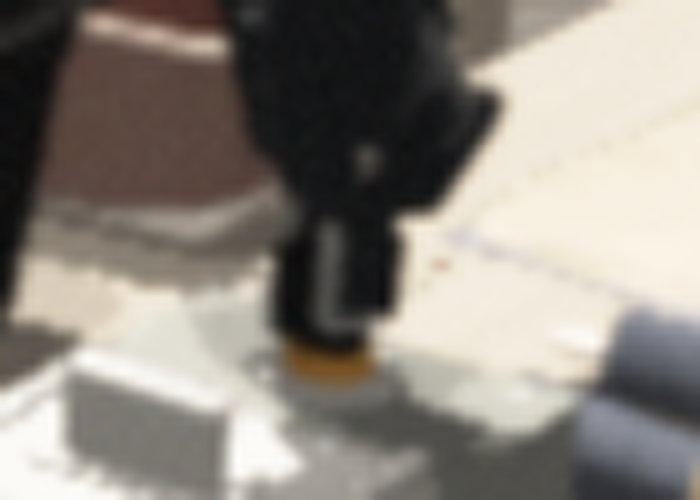

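carry_out([
  [[0, 0, 0.12, 0.02, -0.01, 0, -1], [0, 0, 0.12, 0, 0, 0, -1], [0, 0, 0.12, 0, 0, 0, -1], [0, 0, 0.1, 0, 0, 0, -1], [0, 0, 0, 0, 0, 0, -1]],
])

```text
time: 11.78
tool_pos: [0.5041, -0.158, 0.117]
tool_rot: [0.0, 0.966, -0.259, -0.0]
contact_force: [1.3, 2.4, 7.0]
gripper_width: 0.128
```

```bash
python3 -c "
from h import *
mz()"
```

```text
11.93 p [ 0.5041 -0.158   0.117 ] yaw -30.02 tilt [-0.0002 -0.0003] F [0.97 2.78 6.66] M [ 0.214 -0.285  0.148] g 0.127 q [-0.44 -0.08  1.94 -0.    1.28  0.08]
MZ 0.151 [0.163 0.161 0.131 0.148] F [1.69 1.88 6.95]
```

carry_out([
  [[0, 0, 0.12, 0, 0, 0, -1], [0, 0, 0.12, 0, 0, 0, -1], [0, 0, 0.12, 0, 0, 0, -1], [0, 0, 0.1, 0, 0, 0, -1], [0, 0, 0, 0, 0, 0, -1]],
])

```text
time: 12.35
tool_pos: [0.5041, -0.158, 0.117]
tool_rot: [0.0, 0.961, -0.278, -0.0]
contact_force: [1.9, 1.3, 7.4]
gripper_width: 0.132
```

```bash
python3 -c "
from h import *
mz()"
```

```text
12.5 p [ 0.5041 -0.158   0.117 ] yaw -32.3 tilt [-0.0001 -0.0004] F [2.17 1.15 6.52] M [ 0.345 -0.278  0.267] g 0.128 q [-0.44 -0.08  1.94 -0.    1.28  0.12]
MZ 0.27 [0.225 0.284 0.303 0.267] F [2.23 1.29 7.02]
```

carry_out([
  [[0, 0, -0.2, 0, 0, 0, -1], [0, 0, -0.35, 0, 0, 0, -1], [0, 0, -0.35, 0, 0, 0, -1], [0, 0, -0.35, 0, 0, 0, -1], [0, 0, -0.35, 0, 0, 0, -1], [0, 0, -0.35, 0, 0, 0, -1], [0, 0, -0.35, 0, 0, 0, -1], [0, 0, -0.35, 0, 0, 0, -1]],
])

```text
time: 13.17
tool_pos: [0.5039, -0.158, 0.117]
tool_rot: [0.0, 0.986, -0.165, -0.0]
contact_force: [0.7, 1.6, 7.3]
gripper_width: 0.13
```

```bash
python3 -c "
from h import *
st()"
```

```text
13.17 p [ 0.5039 -0.158   0.117 ] yaw -19.04 tilt [-0.0007  0.    ] F [0.66 1.6  7.32] M [ 0.323 -0.117 -0.129] g 0.13 q [-0.44 -0.08  1.94 -0.    1.28 -0.11]
```

carry_out([
  [[0, 0, -0.35, 0, 0, 0, -1], [0, 0, -0.35, 0, 0, 0, -1], [0, 0, -0.35, 0, 0, 0, -1], [0, 0, -0.35, 0, 0, 0, -1], [0, 0, -0.35, 0, 0, 0, -1], [0, 0, -0.35, 0, 0, 0, -1], [0, 0, -0.35, 0, 0, 0, -1], [0, 0, -0.35, 0, 0, 0, -1]],
])

```text
time: 13.83
tool_pos: [0.5036, -0.1579, 0.117]
tool_rot: [-0.0, 0.999, -0.044, -0.001]
contact_force: [-0.2, 2.5, 8.5]
gripper_width: 0.127
```

```bash
python3 -c "
from h import *
st()"
```

```text
13.83 p [ 0.5036 -0.1579  0.117 ] yaw -5.04 tilt [-0.0016  0.0002] F [-0.21  2.49  8.46] M [ 0.249  0.122 -0.119] g 0.127 q [-0.44 -0.08  1.94 -0.    1.28 -0.36]
```

carry_out([
  [[0, 0, -0.35, 0, 0, 0, -1], [0, 0, -0.35, 0, 0, 0, -1], [0, 0, -0.35, 0, 0, 0, -1], [0, 0, -0.35, 0, 0, 0, -1], [0, 0, -0.35, 0, 0, 0, -1], [0, 0, -0.35, 0, 0, 0, -1], [0, 0, -0.35, 0, 0, 0, -1], [0, 0, -0.25, 0, 0, 0, -1]],
])

```text
time: 14.5
tool_pos: [0.5033, -0.1579, 0.1169]
tool_rot: [-0.0, 0.997, 0.074, -0.001]
contact_force: [-1.5, 1.8, 8.1]
gripper_width: 0.126
```

```bash
python3 -c "
from h import *
mz()"
```

```text
14.65 p [ 0.5033 -0.1579  0.117 ] yaw 8.39 tilt [-0.0023  0.0001] F [-1.03  2.76  9.93] M [ 0.24   0.225 -0.122] g 0.128 q [-0.44 -0.08  1.94 -0.    1.28 -0.59]
MZ -0.125 [-0.171 -0.109 -0.099 -0.122] F [-1.    2.08  8.9 ]
```

carry_out([
  [[0, 0, -0.15, 0, 0, -0.01, -1], [0, 0, -0.15, 0, 0, 0, -1], [0, 0, -0.15, 0, 0, 0, -1], [0, 0, -0.1, 0, 0, 0, -1], [0, 0, 0, 0, 0, 0, -1]],
])

```text
time: 15.07
tool_pos: [0.5033, -0.158, 0.117]
tool_rot: [-0.0, 0.995, 0.097, -0.001]
contact_force: [-1.8, 1.8, 6.9]
gripper_width: 0.13
```

```bash
python3 -c "
from h import *
mz()"
```

```text
15.22 p [ 0.5033 -0.1579  0.117 ] yaw 11.14 tilt [-0.0024  0.0001] F [-0.46  0.63  8.2 ] M [ 0.191  0.078 -0.125] g 0.129 q [-0.44 -0.08  1.94 -0.    1.28 -0.64]
MZ -0.107 [-0.12  -0.1   -0.084 -0.125] F [-1.17  1.28  7.7 ]
```

Past the old end, which means the arc widened. Carrying on.

carry_out([
  [[0, 0, -0.15, 0, 0, 0, -1], [0, 0, -0.15, 0, 0, 0, -1], [0, 0, -0.15, 0, 0, 0, -1], [0, 0, -0.1, 0, 0, 0, -1], [0, 0, 0, 0, 0, 0, -1]],
])

```text
time: 15.63
tool_pos: [0.5032, -0.158, 0.117]
tool_rot: [-0.0, 0.993, 0.121, -0.001]
contact_force: [-0.7, 0.8, 8.4]
gripper_width: 0.127
```

```bash
python3 -c "
from h import *
mz(2)"
```

```text
15.73 p [ 0.5032 -0.158   0.117 ] yaw 13.89 tilt [-0.0025  0.    ] F [-0.44  1.15  7.21] M [ 0.174  0.087 -0.122] g 0.126 q [-0.44 -0.08  1.94 -0.    1.28 -0.69]
MZ -0.117 [-0.153 -0.078 -0.122] F [-0.94  1.18  7.7 ]
```

carry_out([
  [[0, 0, -0.15, 0, 0, 0, -1], [0, 0, -0.15, 0, 0, 0, -1], [0, 0, -0.15, 0, 0, 0, -1], [0, 0, -0.15, 0, 0, 0, -1], [0, 0, 0, 0, 0, 0, -1]],
])

```text
time: 16.15
tool_pos: [0.5032, -0.158, 0.117]
tool_rot: [-0.0, 0.989, 0.147, -0.001]
contact_force: [-0.4, 1.7, 7.0]
gripper_width: 0.127
```

```bash
python3 -c "
from h import *
mz(2)"
```

```text
16.25 p [ 0.5031 -0.158   0.117 ] yaw 16.89 tilt [-0.0027 -0.    ] F [-1.12  1.87  8.03] M [ 0.169  0.16  -0.098] g 0.127 q [-0.44 -0.08  1.94 -0.    1.28 -0.74]
MZ -0.094 [-0.111 -0.072 -0.098] F [-0.8   1.55  7.84]
```

carry_out([
  [[0, 0, -0.15, 0, 0, 0, -1], [0, 0, -0.15, 0, 0, 0, -1], [0, 0, -0.15, 0, 0, 0, -1], [0, 0, -0.15, 0, 0, 0, -1], [0, 0, 0, 0, 0, 0, -1]],
])

```text
time: 16.67
tool_pos: [0.5031, -0.158, 0.117]
tool_rot: [-0.0, 0.985, 0.173, -0.001]
contact_force: [-1.7, 1.5, 8.1]
gripper_width: 0.128
```

```bash
python3 -c "
from h import *
mz(2)"
```

```text
16.77 p [ 0.5031 -0.158   0.117 ] yaw 19.89 tilt [-0.0029 -0.    ] F [-1.07  1.15  7.89] M [ 0.167  0.208 -0.077] g 0.131 q [-0.44 -0.08  1.94 -0.    1.28 -0.79]
MZ -0.082 [-0.109 -0.06  -0.077] F [-1.34  1.37  7.92]
```

carry_out([
  [[0, 0, -0.15, 0, 0, 0, -1], [0, 0, -0.15, 0, 0, 0, -1], [0, 0, -0.15, 0, 0, 0, -1], [0, 0, -0.15, 0, 0, 0, -1], [0, 0, 0, 0, 0, 0, -1]],
])

```text
time: 17.18
tool_pos: [0.503, -0.158, 0.117]
tool_rot: [-0.0, 0.98, 0.199, -0.001]
contact_force: [-1.5, 1.0, 7.3]
gripper_width: 0.13
```

```bash
python3 -c "
from h import *
mz(2)"
```

```text
17.28 p [ 0.503 -0.158  0.117] yaw 22.89 tilt [-0.003  -0.0001] F [-1.56  1.61  7.69] M [ 0.153  0.179 -0.08 ] g 0.127 q [-0.44 -0.08  1.94 -0.    1.28 -0.84]
MZ -0.092 [-0.114 -0.081 -0.08 ] F [-1.36  1.2   8.12]
```

carry_out([
  [[0, 0, -0.15, 0, 0, 0, -1], [0, 0, -0.15, 0, 0, 0, -1], [0, 0, -0.15, 0, 0, 0, -1], [0, 0, -0.15, 0, 0, 0, -1], [0, 0, 0, 0, 0, 0, -1]],
])

```text
time: 17.7
tool_pos: [0.503, -0.1581, 0.117]
tool_rot: [-0.0, 0.975, 0.224, -0.002]
contact_force: [-2.1, 0.8, 8.0]
gripper_width: 0.129
```

```bash
python3 -c "
from h import *
mz(2)"
```

```text
17.8 p [ 0.503  -0.1581  0.117 ] yaw 25.89 tilt [-0.0032 -0.0001] F [-1.17  0.97  8.17] M [ 0.149  0.261 -0.16 ] g 0.124 q [-0.44 -0.08  1.94 -0.    1.28 -0.9 ]
MZ -0.125 [-0.075 -0.14  -0.16 ] F [-1.32  1.12  8.14]
```

carry_out([
  [[0, 0, -0.15, 0, 0, 0, -1], [0, 0, -0.15, 0, 0, 0, -1], [0, 0, -0.15, 0, 0, 0, -1], [0, 0, -0.1, 0, 0, 0, -1], [0, 0, 0, 0, 0, 0, -1]],
])

```text
time: 18.22
tool_pos: [0.5029, -0.1581, 0.117]
tool_rot: [-0.0, 0.969, 0.247, -0.002]
contact_force: [-3.3, 1.1, 7.9]
gripper_width: 0.133
```

```bash
python3 -c "
from h import *
mz(3)"
```

```text
18.37 p [ 0.5029 -0.1581  0.117 ] yaw 28.64 tilt [-0.0033 -0.0002] F [-2.    0.72  7.67] M [ 0.098  0.317 -0.091] g 0.129 q [-0.44 -0.08  1.94 -0.    1.28 -0.94]
MZ -0.127 [-0.176 -0.134 -0.106 -0.091] F [-2.17  1.06  8.01]
```

carry_out([
  [[0, 0, -0.15, 0, 0, 0, -1], [0, 0, -0.15, 0, 0, 0, -1], [0, 0, -0.15, 0, 0, 0, -1], [0, 0, -0.1, 0, 0, 0, -1], [0, 0, 0, 0, 0, 0, -1]],
])

```text
time: 18.78
tool_pos: [0.5029, -0.1581, 0.117]
tool_rot: [-0.0, 0.963, 0.271, -0.002]
contact_force: [-1.6, 0.3, 7.8]
gripper_width: 0.127
```

```bash
python3 -c "
from h import *
mz(3)"
```

```text
18.93 p [ 0.5029 -0.1581  0.117 ] yaw 31.39 tilt [-0.0034 -0.0003] F [-2.41  1.5   7.77] M [ 0.093  0.329 -0.117] g 0.131 q [-0.44 -0.08  1.94 -0.    1.28 -0.99]
MZ -0.123 [-0.082 -0.13  -0.164 -0.117] F [-2.52  0.85  7.74]
```

carry_out([
  [[0, 0, -0.15, 0, 0, 0, -1], [0, 0, -0.15, 0, 0, 0, -1], [0, 0, -0.15, 0, 0, 0, -1], [0, 0, -0.1, 0, 0, 0, -1], [0, 0, 0, 0, 0, 0, -1]],
])

```text
time: 19.35
tool_pos: [0.5028, -0.1582, 0.117]
tool_rot: [-0.0, 0.956, 0.294, -0.002]
contact_force: [-2.2, 2.0, 8.1]
gripper_width: 0.129
```

```bash
python3 -c "
from h import *
mz(3)"
```

```text
19.5 p [ 0.5028 -0.1582  0.1169] yaw 34.14 tilt [-0.0036 -0.0003] F [-1.82  1.02  8.33] M [ 0.057  0.356 -0.106] g 0.13 q [-0.44 -0.08  1.94 -0.    1.28 -1.04]
MZ -0.119 [-0.074 -0.134 -0.162 -0.106] F [-1.87  1.39  8.32]
```

```bash
python3 -c "
from h import *
from plant import grab_frame
for n,r in(('scene',(160,210,350,420)),('top',(195,260,330,415))):
    a=grab_frame(n)['frame'][...,::-1][r[0]:r[1],r[2]:r[3]]
    cv2.imwrite('pics/%s5.png'%n,cv2.resize(a,None,fx=9,fy=9,interpolation=cv2.INTER_CUBIC))"
```

```text
(no output)
```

View pics/scene5.png

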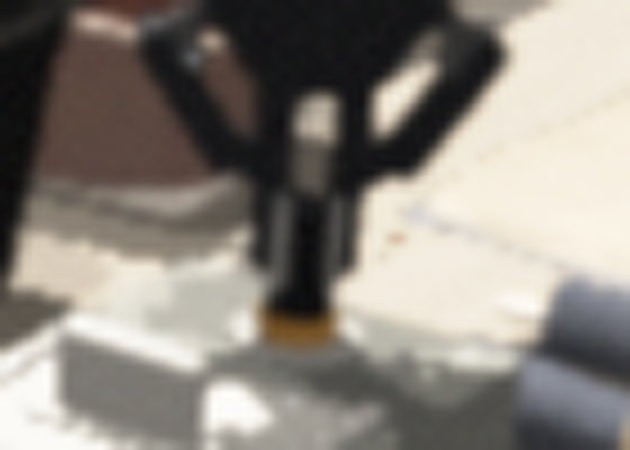

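carry_out([
  [[0, 0, -0.15, 0, 0, 0, -1], [0, 0, -0.15, 0, 0, 0, -1], [0, 0, -0.15, 0, 0, 0, -1], [0, 0, -0.1, 0, 0, 0, -1], [0, 0, 0, 0, 0, 0, -1]],
])

```text
time: 20.02
tool_pos: [0.5028, -0.1582, 0.117]
tool_rot: [-0.0, 0.949, 0.317, -0.002]
contact_force: [-2.3, 0.9, 8.9]
gripper_width: 0.13
```

```bash
python3 -c "
from h import *
mz(3)"
```

```text
20.17 p [ 0.5028 -0.1582  0.1169] yaw 36.89 tilt [-0.0037 -0.0004] F [-3.19  0.46  7.81] M [ 0.066  0.428 -0.176] g 0.128 q [-0.45 -0.08  1.94 -0.    1.28 -1.09]
MZ -0.135 [-0.124 -0.112 -0.128 -0.176] F [-2.67  0.42  8.46]
```

carry_out([
  [[0, 0, -0.2, 0, 0, 0, -1], [0, 0, -0.2, 0, 0, 0, -1], [0, 0, -0.2, 0, 0, 0, -1], [0, 0, -0.1, 0, 0, 0, -1], [0, 0, 0, 0, 0, 0, -1]],
])

```text
time: 20.58
tool_pos: [0.5027, -0.1583, 0.117]
tool_rot: [-0.0, 0.938, 0.345, -0.002]
contact_force: [-1.9, 0.2, 8.5]
gripper_width: 0.124
```

```bash
python3 -c "
from h import *
mz(3)"
```

```text
20.73 p [ 0.5027 -0.1583  0.117 ] yaw 40.38 tilt [-0.0038 -0.0005] F [-2.67  0.77  7.51] M [ 0.013  0.4   -0.138] g 0.128 q [-0.45 -0.08  1.94 -0.    1.28 -1.15]
MZ -0.128 [-0.134 -0.123 -0.116 -0.138] F [-2.43  0.58  8.18]
```

Free (stem ≈ 0.70). On towards the open stop.

carry_out([
  [[0, 0, -0.25, 0, 0, 0, -1], [0, 0, -0.3, 0, 0, 0, -1], [0, 0, -0.3, 0, 0, 0, -1], [0, 0, -0.3, 0, 0, 0, -1], [0, 0, -0.3, 0, 0, 0, -1], [0, 0, -0.3, 0, 0, 0, -1], [0, 0, -0.3, 0, 0, 0, -1], [0, 0, -0.3, 0, 0, 0, -1]],
])

```text
time: 21.4
tool_pos: [0.5026, -0.1585, 0.117]
tool_rot: [-0.0, 0.898, 0.44, -0.002]
contact_force: [-3.5, 0.4, 7.9]
gripper_width: 0.127
```

```bash
python3 -c "
from h import *
mz(2)"
```

```text
21.5 p [ 0.5026 -0.1584  0.117 ] yaw 52.17 tilt [-0.0042 -0.0009] F [-2.14  0.11  8.51] M [-0.124  0.454 -0.087] g 0.128 q [-0.45 -0.08  1.94 -0.    1.28 -1.35]
MZ -0.111 [-0.162 -0.084 -0.087] F [-2.8   0.22  8.61]
```

carry_out([
  [[0, 0, -0.3, 0, 0, 0, -1], [0, 0, -0.3, 0, 0, 0, -1], [0, 0, -0.3, 0, 0, 0, -1], [0, 0, -0.3, 0, 0, 0, -1], [0, 0, -0.3, 0, 0, 0, -1], [0, 0, -0.3, 0, 0, 0, -1], [0, 0, -0.2, 0, 0, 0, -1], [0, 0, 0, 0, 0, 0, -1]],
])

```text
time: 22.17
tool_pos: [0.5025, -0.1586, 0.117]
tool_rot: [-0.001, 0.856, 0.516, -0.002]
contact_force: [-2.9, -0.3, 8.2]
gripper_width: 0.127
```

```bash
python3 -c "
from h import *
mz(3)"
```

```text
22.32 p [ 0.5025 -0.1586  0.117 ] yaw 62.14 tilt [-0.0045 -0.0013] F [-4.13 -1.32  8.9 ] M [-0.15   0.554 -0.089] g 0.128 q [-0.45 -0.08  1.94 -0.    1.28 -1.53]
MZ -0.103 [-0.131 -0.068 -0.124 -0.089] F [-3.42 -0.77  8.46]
```

carry_out([
  [[0, 0, -0.2, 0, 0, 0, -1], [0, 0, -0.2, 0, 0, 0, -1], [0, 0, -0.2, 0, 0, 0, -1], [0, 0, -0.2, 0, 0, 0, -1], [0, 0, -0.2, 0, 0, 0, -1], [0, 0, -0.2, 0, 0, 0, -1], [0, 0, -0.2, 0, 0, 0, -1], [0, 0, 0, 0, 0, 0, -1]],
])

```text
time: 22.98
tool_pos: [0.5025, -0.1587, 0.117]
tool_rot: [-0.001, 0.823, 0.568, -0.002]
contact_force: [-3.1, -1.6, 8.7]
gripper_width: 0.129
```

```bash
python3 -c "
from h import *
mz(3)"
```

```text
23.13 p [ 0.5025 -0.1588  0.117 ] yaw 69.14 tilt [-0.0045 -0.0017] F [-4.   -1.88  9.07] M [-0.276  0.595 -0.109] g 0.133 q [-0.45 -0.08  1.94 -0.    1.28 -1.65]
MZ -0.107 [-0.106 -0.09  -0.124 -0.109] F [-3.96 -1.6   9.21]
```

carry_out([
  [[0, 0, -0.15, 0, 0, 0, -1], [0, 0, -0.15, 0, 0, 0, -1], [0, 0, -0.15, 0, 0, 0, -1], [0, 0, -0.15, 0, 0, 0, -1], [0, 0, 0, 0, 0, 0, -1]],
])

```text
time: 23.55
tool_pos: [0.5024, -0.1588, 0.117]
tool_rot: [-0.001, 0.808, 0.589, -0.002]
contact_force: [-3.2, -0.7, 8.7]
gripper_width: 0.125
```

```bash
python3 -c "
from h import *
mz(3)"
```

```text
23.7 p [ 0.5025 -0.1588  0.117 ] yaw 72.14 tilt [-0.0045 -0.0018] F [-3.97 -1.4   8.79] M [-0.301  0.517 -0.138] g 0.128 q [-0.45 -0.08  1.94 -0.    1.28 -1.7 ]
MZ -0.095 [-0.099 -0.104 -0.037 -0.138] F [-3.68 -1.23  8.41]
```

carry_out([
  [[0, 0, -0.12, 0, 0, 0, -1], [0, 0, -0.12, 0, 0, 0, -1], [0, 0, -0.12, 0, 0, 0, -1], [0, 0, -0.12, 0, 0, 0, -1], [0, 0, 0, 0, 0, 0, -1]],
])

```text
time: 24.12
tool_pos: [0.5025, -0.1589, 0.117]
tool_rot: [-0.001, 0.796, 0.606, -0.002]
contact_force: [-3.2, -1.3, 7.8]
gripper_width: 0.129
```

```bash
python3 -c "
from h import *
mz(3)"
```

```text
24.27 p [ 0.5024 -0.1589  0.117 ] yaw 74.54 tilt [-0.0045 -0.0019] F [-2.74 -1.37  8.68] M [-0.331  0.645 -0.088] g 0.13 q [-0.45 -0.08  1.94 -0.    1.28 -1.75]
MZ -0.105 [-0.14  -0.116 -0.079 -0.088] F [-3.28 -1.69  8.22]
```

carry_out([
  [[0, 0, -0.12, 0, 0, 0, -1], [0, 0, -0.12, 0, 0, 0, -1], [0, 0, -0.12, 0, 0, 0, -1], [0, 0, -0.1, 0, 0, 0, -1], [0, 0, 0, 0, 0, 0, -1]],
])

```text
time: 24.68
tool_pos: [0.5024, -0.1589, 0.117]
tool_rot: [-0.001, 0.784, 0.621, -0.002]
contact_force: [-4.1, -1.5, 8.7]
gripper_width: 0.13
```

```bash
python3 -c "
from h import *
mz(3)"
```

```text
24.83 p [ 0.5024 -0.1589  0.1169] yaw 76.8 tilt [-0.0046 -0.0018] F [-4.29 -1.63  8.32] M [-0.357  0.554 -0.257] g 0.131 q [-0.45 -0.08  1.94 -0.    1.28 -1.79]
MZ -0.272 [-0.235 -0.277 -0.317 -0.257] F [-3.81 -1.6   8.34]
```

carry_out([
  [[0, 0, 0.15, 0, 0, 0, -1], [0, 0, 0.15, 0, 0, 0, -1], [0, 0, 0.15, 0, 0, 0, -1], [0, 0, 0.15, 0, 0, 0, -1], [0, 0, 0, 0, 0, 0, -1], [0, 0, 0, 0, 0, 0, -1]],
])

```text
time: 25.33
tool_pos: [0.5024, -0.1589, 0.117]
tool_rot: [-0.001, 0.799, 0.601, -0.002]
contact_force: [-3.6, -1.9, 8.3]
gripper_width: 0.129
```

```bash
python3 -c "
from h import *
mz(3)"
```

```text
25.48 p [ 0.5024 -0.1588  0.117 ] yaw 73.85 tilt [-0.0046 -0.0019] F [-4.37 -1.9   8.72] M [-0.285  0.573 -0.015] g 0.129 q [-0.45 -0.08  1.94 -0.    1.28 -1.73]
MZ -0.052 [-0.081 -0.022 -0.088 -0.015] F [-4.03 -1.69  8.17]
```

carry_out([
  [[0, 0, 0, 0, 0, 0, 0], [0, 0, 0, 0, 0, 0, 0.3], [0, 0, 0, 0, 0, 0, 0.3], [0, 0, 0, 0, 0, 0, 0.3], [0, 0, 0, 0, 0, 0, 0.3], [0, 0, 0, 0, 0, 0, 0.3]],
])

```text
time: 25.98
tool_pos: [0.5038, -0.1577, 0.1165]
tool_rot: [-0.0, 0.799, 0.601, -0.0]
contact_force: [0.1, -0.0, 0.1]
gripper_width: 0.651
```

```bash
python3 -c "
from h import *
st()
plan([.5045,-.0475,.17],np.radians(88.8),4)"
```

```text
25.98 p [ 0.5038 -0.1577  0.1165] yaw 73.88 tilt [-0.0009  0.0003] F [ 0.05 -0.02  0.13] M [-0.015  0.018  0.019] g 0.651 q [-0.44 -0.08  1.94 -0.    1.28 -1.73]
start [ 0.5038 -0.1577  0.1165] yaw 73.88
[-0.003, -0.001, -0.746, 0.669, -0.165, -0.334]
[-0.003, -0.001, -0.746, 0.678, -0.122, -0.335]
[-0.003, -0.001, -0.746, 0.685, -0.077, -0.335]
[-0.003, -0.001, -0.746, 0.688, -0.032, -0.335]
```

carry_out([
  [[0, 0, 0, 0, 0, -0.7, 0.3], [0, 0, 0, 0, 0, -0.7, 0.3], [0, 0, -0.75, 0.67, -0.16, 0, 1], [0, 0, -0.75, 0.68, -0.12, 0, 1], [0, 0, -0.75, 0.68, -0.08, 0, 1], [0, 0, -0.75, 0.69, -0.03, 0, 1], [0, 0, 0, 0, 0, 0, 1], [0, 0, 0, 0, 0, 0, 1]],
])

```text
time: 26.65
tool_pos: [0.5085, -0.0468, 0.1728]
tool_rot: [0.0, 0.713, 0.701, -0.0]
contact_force: [-0.2, -0.4, -0.7]
gripper_width: 1.003
```

Run:
```python
from h import *
from plant import grab_frame
st()
f=grab_frame("scene");g=grab_frame("top")
a=f["frame"][...,::-1][120:270,280:480]
cv2.imwrite('pics/s6.png',cv2.resize(a,None,fx=4,fy=4,interpolation=cv2.INTER_CUBIC))
for f in(f,g):
    Q=pts(f).reshape(-1,3);w=Q[(Q[:,2]>.13)&(Q[:,2]<.15)&(Q[:,1]<-.13)&(Q[:,1]>-.2)&(Q[:,0]>.46)&(Q[:,0]<.54)]
    if len(w)>4: print(len(w),w.mean(0),cv2.minAreaRect((w[:,:2]*1000).astype(np.float32)))
st();plan([.5045,-.0475,.106],np.radians(88.8),3)
```

```text
26.65 p [ 0.5085 -0.0468  0.1728] yaw 88.99 tilt [-0.0002 -0.0004] F [-0.22 -0.38 -0.72] M [ 0.044  0.004 -0.006] g 1.003 q [-0.24 -0.18  1.94 -0.    1.39 -1.79]
71 [ 0.50038296 -0.15285495  0.13909633] ((503.0596008300781, -155.43621826171875), (14.146041870117188, 46.25080490112305), 73.29608917236328)
48 [ 0.50077471 -0.16046469  0.14389881] ((500.87005615234375, -160.82000732421875), (10.377469062805176, 44.8211555480957), 77.16938018798828)
26.75 p [ 0.5086 -0.0482  0.1729] yaw 88.84 tilt [-0.0001 -0.0005] F [-0.23 -0.31 -0.05] M [0.002 0.021 0.009] g 1.0 q [-0.24 -0.18  1.93 -0.    1.39 -1.79]
start [ 0.5086 -0.0482  0.1729] yaw 88.84
[-0.0, 0.002, 0.003, 0.006, -0.034, 0.557]
[-0.0, 0.002, 0.003, 0.005, -0.034, 0.557]
[-0.0, 0.002, 0.003, 0.005, -0.034, 0.557]
```

View pics/s6.png

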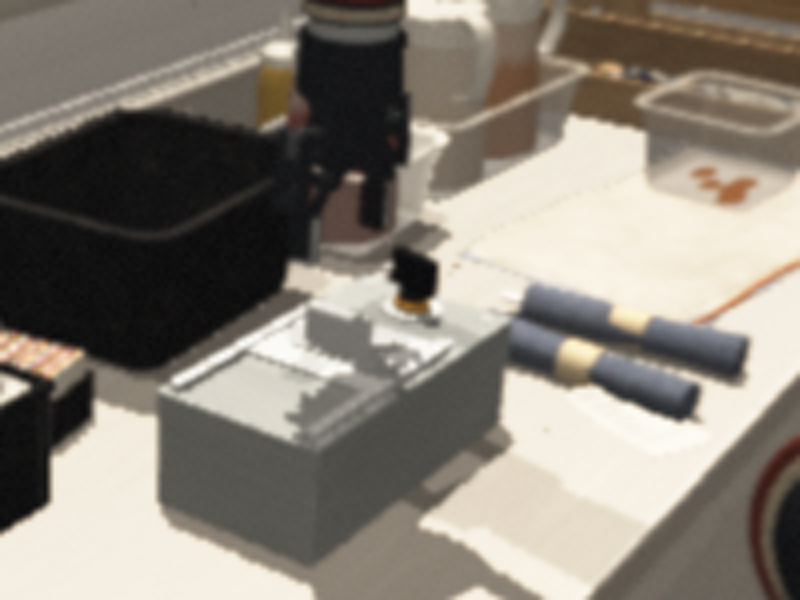

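carry_out([
  [[0, 0, 0, 0.01, -0.1, 0.4, 1], [0, 0, 0, 0, 0, 0.5, 1], [0, 0, 0, 0, 0, 0.5, 1], [0, 0, 0, 0, 0, 0.25, 1], [0, 0, 0, 0, 0, 0, 0], [0, 0, 0, 0, 0, 0, -0.4], [0, 0, 0, 0, 0, 0, -1], [0, 0, 0, 0, 0, 0, -1]],
])

```text
time: 27.42
tool_pos: [0.5057, -0.0478, 0.1085]
tool_rot: [0.001, 0.714, 0.7, 0.001]
contact_force: [0.1, -0.0, -0.8]
gripper_width: 0.455
```

carry_out([
  [[0, 0, 0, 0, 0, 0, -1], [0, 0, 0, 0, 0, 0, -1], [0, 0, 0, 0, 0, 0, -1], [0, 0, 0, 0, 0, 0, -1], [0, 0, 0, 0, 0, 0, -1], [0, 0, 0, 0, 0, 0, -1]],
])

```text
time: 27.92
tool_pos: [0.5053, -0.0476, 0.1081]
tool_rot: [0.001, 0.714, 0.7, 0.0]
contact_force: [-0.6, -0.5, 6.0]
gripper_width: 0.126
```

```bash
python3 -c "
from h import *
st()"
```

```text
27.92 p [ 0.5053 -0.0476  0.1081] yaw 88.88 tilt [ 0.0016 -0.0007] F [-0.63 -0.48  6.03] M [-0.132  0.209  0.017] g 0.126 q [-0.24 -0.12  2.   -0.    1.27 -1.79]
```

carry_out([
  [[0, 0, 0, 0.1, 0, 0, -1], [0, 0, 0, 0.2, 0, 0, -1], [0, 0, 0, 0.25, 0, 0, -1], [0, 0, 0, 0.25, 0, 0, -1], [0, 0, 0, 0.25, 0, 0, -1], [0, 0, 0, 0.25, 0, 0, -1], [0, 0, 0, 0.2, 0, 0, -1], [0, 0, 0, 0.1, 0, 0, -1]],
])

```text
time: 28.58
tool_pos: [0.5066, 0.0171, 0.1081]
tool_rot: [0.001, 0.714, 0.7, 0.0]
contact_force: [-2.0, -1.5, 5.3]
gripper_width: 0.125
```

```bash
python3 -c "
from h import *
st()"
```

```text
28.58 p [0.5066 0.0171 0.1081] yaw 88.92 tilt [ 0.0017 -0.0007] F [-1.96 -1.47  5.31] M [-0.23   0.185 -0.131] g 0.125 q [-0.11 -0.12  2.   -0.    1.27 -1.66]
```

carry_out([
  [[0, 0, 0, 0.1, 0, 0, -1], [0, 0, 0, 0.1, 0, 0, -1], [0, 0, 0, 0.1, 0, 0, -1], [0, 0, 0, 0.1, 0, 0, -1], [0, 0, 0, 0.08, 0, 0, -1], [0, 0, 0, 0, 0, 0, -1]],
])

```text
time: 29.08
tool_pos: [0.507, 0.0358, 0.1081]
tool_rot: [0.001, 0.714, 0.7, 0.0]
contact_force: [-0.4, -2.0, 5.6]
gripper_width: 0.128
```

```bash
python3 -c "
from h import *
st()"
```

```text
29.08 p [0.507  0.0358 0.1081] yaw 88.91 tilt [ 0.0017 -0.0011] F [-0.39 -2.01  5.64] M [-0.13   0.151 -0.034] g 0.128 q [-0.08 -0.12  1.99 -0.    1.27 -1.63]
```

carry_out([
  [[0, 0, 0, 0.05, 0, 0, -1], [0, 0, 0, 0.03, 0, 0, -1], [0, 0, 0, 0, 0, 0, -1], [0, 0, 0, 0, 0, 0, -1]],
])

```text
time: 29.42
tool_pos: [0.507, 0.0359, 0.1081]
tool_rot: [0.003, 0.714, 0.7, -0.002]
contact_force: [-1.0, -12.3, 6.1]
gripper_width: 0.13
```

```bash
python3 -c "
from h import *
st()"
```

```text
29.42 p [0.507  0.0359 0.1081] yaw 88.88 tilt [ 0.0012 -0.0073] F [ -1.03 -12.34   6.06] M [-1.752  0.254 -0.052] g 0.13 q [-0.07 -0.12  1.99 -0.01  1.27 -1.62]
```

Stop reached. Easing off, releasing, lifting away.

carry_out([
  [[0, 0, 0, -0.05, 0, 0, -1], [0, 0, 0, 0, 0, 0, -1], [0, 0, 0, 0, 0, 0, 0], [0, 0, 0, 0, 0, 0, 0.3], [0, 0, 0, 0, 0, 0, 0.3], [0, 0, 0, 0, 0, 0, 0.3], [0, 0, 0, 0, 0, 0, 0.3], [0, 0, 0, 0, 0, 0, 0.3]],
])

```text
time: 30.08
tool_pos: [0.5061, 0.0373, 0.1067]
tool_rot: [-0.0, 0.714, 0.7, -0.0]
contact_force: [0.6, 0.2, 0.0]
gripper_width: 0.65
```

carry_out([
  [[0, 0, 0, 0, 0, -0.4, 0.3], [0, 0, 0, 0, 0, -0.7, 0.3], [0, 0, 0, 0, 0, -0.7, 0.3], [0, 0, 0, 0, 0, -0.7, 0.3], [0, 0, 0, 0, 0, -0.4, 0.3], [0, 0, 0, 0, 0, 0, 0.3], [0, 0, 0, 0, 0, 0, 0.3], [0, 0, 0, 0, 0, 0, 0.3]],
])

```text
time: 30.75
tool_pos: [0.5055, 0.0372, 0.2214]
tool_rot: [-0.001, 0.714, 0.7, -0.001]
contact_force: [0.7, 0.2, -0.4]
gripper_width: 0.65
```

Run:
```python
from h import *
from plant import grab_frame
st()
f=grab_frame("scene");g=grab_frame("top")
cv2.imwrite('pics/s7.png',f["frame"][...,::-1])
cv2.imwrite('pics/t7.png',g["frame"][...,::-1])
for f in(f,g):
    Q=pts(f).reshape(-1,3)
    for nm,a,b in(("knob",-.2,-.12),("bar",0.015,.06)):
        w=Q[(Q[:,2]>.127)&(Q[:,2]<.15)&(Q[:,1]<b)&(Q[:,1]>a)&(Q[:,0]>.46)&(Q[:,0]<.54)]
        if len(w)>4: print(nm,len(w),w.mean(0).round(4),cv2.minAreaRect((w[:,:2]*1000).astype(np.float32)))
o=np.load("top0.npz")["frame"].astype(int); d=abs(o-g["frame"]).max(2)
cv2.imwrite('pics/d7.png',np.clip(d*3,0,255).astype(np.uint8))
```

```text
30.75 p [0.5055 0.0372 0.2214] yaw 88.88 tilt [-0.0022  0.0002] F [ 0.73  0.25 -0.36] M [ 0.034 -0.02  -0.012] g 0.65 q [-0.07 -0.23  1.89  0.    1.48 -1.62]
knob 82 [ 0.501  -0.1525  0.1379] ((502.7229309082031, -153.2491455078125), (18.595565795898438, 44.027305603027344), 83.41900634765625)
bar 69 [0.5064 0.0402 0.132 ] ((506.8703918457031, 38.49940490722656), (54.47919464111328, 15.526774406433105), 4.225290298461914)
knob 64 [ 0.5003 -0.1589  0.1424] ((501.41552734375, -159.61981201171875), (12.444604873657227, 45.33814239501953), 72.19233703613281)
bar 26 [0.4881 0.035  0.1323] ((487.7752685546875, 35.35417938232422), (19.27911949157715, 9.579915046691895), 1.9431695938110352)
```

View pics/s7.png

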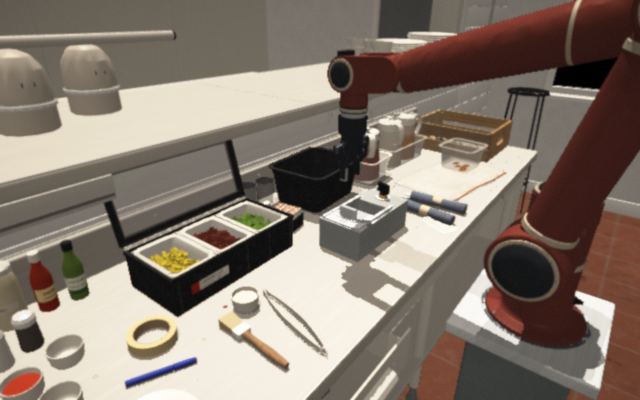

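View pics/t7.png

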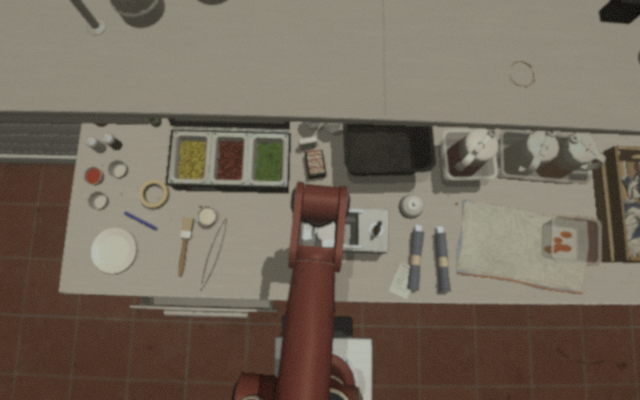

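```bash
python3 -c "
from plant import ticket
print(ticket.job_done())"
```

```text
the job is handed in; nothing more can be done
None
```

I freed the knob, turned it to its open stop, slid the hatch fully open and let go. The job was handed in at about 31 s of the 72 s allowed, and it reports no verdict.

- **Freeing the knob:** I rocked it in small steps and eased off at each end. I felt the anticlockwise end at about +0.13 rad and the clockwise end at about −0.49 rad. On the way back it ran past +0.5 rad, so it had broken free. I never felt a separate third end, though the task says 3 to 5; I assume the third one cracked as I turned through it.
- **Twist on the sleeve:** the highest torque in any reading was about 0.32 N m (windup about 0.06 rad, against the 0.10 limit). I did not read it during the faster moves.
- **Open stop:** the torque rose to 0.27 N m at the stop, after which I eased off and released. The last two views put the wing at about 83° and 72°, so they disagree by about 11°. Views taken just after release gave 73° and 77°. The stop (1.30 rad) would be about 73°, since the box is turned about −1°.
- **Hatch:** the tool travelled 83.5 mm and met the stop with about 12 N. The scene view shows the bar moved about 84 mm. The top view saw only part of the bar behind the arm and agrees, at about 84 mm.
- **At the end:** the gripper is open and about 11 cm above the bar, with contact force near zero. The bell, rolls, caddy and ramekin look unmoved in the pictures. I judged that by eye rather than measuring it.

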